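# Shim the light box by feel

### The arm

A 6-joint arm with a two-finger parallel gripper is mounted at the origin on the work surface. World frame = base frame: x ahead of the robot, y to its left, z up, the work surface at z = 0. Lengths are in m, angles in degrees, forces in N, time in s.
With the tool pointing down it reaches from about 0.425 to 0.95 m from the base axis. Payload 14.7 kg.
Tool frame: the origin (TCP) lies midway between the tips of the shut fingers; the grasp point (between the pads) lies 19 mm behind it; z points along the fingers, y is the line along which they close (so a half turn about z gives the same grasp; the last joint's range is limited). The gripper opens to 85 mm and grips with 20 to 120 N. Pads are 22 mm wide; open, the fingers measure 114 mm over their backs; the gripper's body (76 mm by 85 mm) begins 54 mm behind the grasp point. The pads swing forward as they close: fully open they stand 13 mm farther back than shut.
Start: joints at [-68.56, 27.513, 91.461, -0, 61.026, -2.67], TCP at [0.266, -0.593, 0.231] pointing down, gripper open.
Joint ranges: [-157.49, 157.49], [-46.99, 117.5], [13.45, 153.17], [-89.5, 269.5], [5.16, 153.95], [-167.48, 167.48]. Speed limits (degrees/s): [108.29, 108.29, 136.94, 172.46, 172.46, 172.46].

### API

Orientations are given as [roll, pitch, yaw] about the fixed x, y, z axes, in that order (R = Rz(yaw) Ry(pitch) Rx(roll)).
In Python, from cell import arm gives the robot as it stands.
- The arm moves only by the tool arm_command, never from a script. Its argument "targets" is one flat list of numbers, 7 for each row, row after row: the finger opening in mm, from 0 to 85.4, then the shift along the world's x, y, z in units of 40 mm (1.0 is 40 mm), then the turn, a rotation vector about the world's x, y, z in units of 6 degrees (1.0 is 6 degrees). In form: [gripper, tx, ty, tz, wx, wy, wz, gripper, tx, ty, tz, wx, wy, wz, ...]. A call has 1 to 5 rows; each row is the pose to reach, as a shift and turn from the pose commanded when the call began; what a row does not reach only later rows make up. A row lasts 1/10 s, in which the tool goes at most 50 mm and 8.59 degrees, less where a joint would pass 70% of its speed; a pose out of reach is approached as far as the arm can. A call with a gripper value outside its range is refused whole. The fingers move at their own pace and stop on an object; "newtons" is the grip in N (left out, the last holds). Time passes only in rows, so rows that repeat a pose let the fingers close. It gives the time, the measured TCP pose, the force, the opening and the grip force at its end, in the units of the state.
- arm.sense(): the state, without advancing time (a new reading comes with each control period).
- arm.camera(name): name is "side" or "top"; returns the picture (420x560x3 uint8, red, green, blue); there is no depth.
- arm.get_calibration(name): a dict with "intrinsics" (3x3 intrinsics, pixels), "view" (4x4, takes a point from world to camera coordinates). Camera axes: x right, y up, looking along -z (the intrinsics and any distortion apply to the point x, -y, -z); pixel columns grow to the right and rows downward; lengths in m; the calibration is good to about 2 mm. A picture is of the moment at which its call begins. get_calibration takes no time and is no camera call.
- arm.close_job(): hands the job in; it is judged then, once.
The state is a dict: "clock": time; "joint_positions": joint angles; "joint_vel": joint speeds; "effort": joint torques, N m; "tool_pos": TCP position; "tcp_rot": TCP orientation; "wrist_force": force on the tool from outside, world axes, zero at the start; "moment": the same for the moment, N m; "gripper_width": finger opening in m; "finger_force": force on a finger pad.
Only numpy, scipy, OpenCV 4.12 (cv2) and the standard library are available. Lean on these libraries where they do the work, as an engineer would, in place of code of your own. Each camera call takes 0.05 s, during which the arm holds its last target. There are 200 camera calls.

### The job

The tracing light box has lost the foot at its red-marked corner and that edge floats. Pick up the steel taper gauge from the felt mat by its handle, slide it flat along the desk, square under the box's edge at the red mark until you feel it drag firmly and carry the edge, without forcing it, then let go and leave it wedged there. Touch the box with nothing but the gauge, and leave the ink jar, tin and brush alone.

Things in the scene. Friction and masses are not known exactly. Their poses are not given: they have to be found in the camera images.
- lightbox: White-topped grey tracing light box, 28 mm thick, top 33 to 43 mm above the desk (z = 0). Origin on the desk exactly below the red mark (24 mm wide, on the box's edge face and top rim). x is level and points from the marked edge straight in under the box: push the gauge along +x. y runs along the edge. The box spans x 0 to 300 mm, y -270 to +80 mm.
- mark (a point): The same point and axes: on the desk below the red mark. The gap between desk and box here is 5 to 13 mm, not known beforehand. The edge is springy: it rises 1 mm per 10 N of lift by the gauge. Under 3 N of lift is loose, over 11 N too tight, over 18 N is forcing it. An 8 to 10 N push on the gauge along the desk makes a good fit; friction keeps it wedged.
- gauge: Steel taper gauge, black handle with yellow stripe, 140 mm long, 120 g, flat on a grey felt mat 3 mm thick (240 x 120 mm). Origin on the underside where taper meets handle; x points from handle to thin tip, z up. The taper is 96 mm long, 26 mm wide, flat underneath; its height falls evenly from 18 mm at the handle to 2 mm at the tip (1 mm per 6 mm).
- gauge_handle (a point): Centre of the gauge's upright handle block: 44 mm long (x), 18 mm wide (y, to be gripped across), from the sole up to 48 mm high; this point is 25 mm above the sole and 22 mm behind the start of the taper. Axes as the gauge.
- gauge_tip (a point): Thin tip of the gauge, on the underside, 118 mm ahead of the handle's centre along the gauge's x.
- ink: Ink jar, 52 mm across and 55 mm high, standing on the desk; origin at its underside. A bystander.
- tin: Flat orange tin, 60 mm across and 24 mm high, on the desk; origin at its underside. A bystander.
- brush: Wooden brush, 190 mm long, lying on the desk; a bystander.
Not all that is in view belongs to the job. What is shaped like the gauge but blue is not meant.

How it is judged:
By the outcome, as a careful person would: the job done as asked, in the order asked, and still so for the second after the job is handed in, with the robot touching nothing.
It also fails if it takes over 58 s, if anything falls off the work surface, if the arm or the gripper's body presses on something with over 40 N, if the wrist force passes 120 N, or if a joint passes its speed limit or range.

## Working session

There is one attempt and no reset: what is moved stays moved. The work goes in short steps, Python scripts to look and compute and a tool call to move; the robot and the scene stay as the last step left them, time stands still between calls to the robot, and variables do not carry over. Pictures are saved under pics/ and viewed, at most 10 in all, crops included, and the job is handed in when it is done.

Besides the shell and the picture viewer there is one more tool, called after "Call:" as name(argument=value, ...) on one line, values as JSON. arm_command: Moves the arm, as the interface text tells. Its arguments: {"type":"object","properties":{"targets":{"type":"array"},"newtons":{"type":"number"}},"required":["targets"]}

```bash
mkdir -p pics
python3 - <<'E'
from cell import arm
import cv2,numpy as np
for n in("side","top"):
    im=arm.camera(n); cv2.imwrite(f"pics/{n}0.png",im[...,::-1])
    c=arm.get_calibration(n); print(n,c)
s=arm.sense(); print({k:s[k] for k in("clock","tool_pos","tcp_rot","wrist_force","gripper_width")})
E
```

```text
side {'intrinsics': array([[454.5870813 ,   0.        , 284.97925522],
       [  0.        , 454.5870813 , 212.50024452],
       [  0.        ,   0.        ,   1.        ]]), 'view': array([[-0.97823712, -0.20713469, -0.01213886,  0.46932977],
       [ 0.09186039, -0.4848027 ,  0.86978619, -0.18392869],
       [-0.18604784,  0.84974206,  0.49327947, -0.68539437],
       [ 0.        ,  0.        ,  0.        ,  1.        ]])}
top {'intrinsics': array([[409.68996141,   0.        , 283.88650601],
       [  0.        , 409.68996141, 206.98683207],
       [  0.        ,   0.        ,   1.        ]]), 'view': array([[-0.02564468, -0.99946922,  0.02009047, -0.16842743],
       [ 0.99782862, -0.02437263,  0.06118839, -0.51895743],
       [-0.06066625,  0.021616  ,  0.99792402, -0.78612819],
       [ 0.        ,  0.        ,  0.        ,  1.        ]])}
{'clock': 0.1, 'tool_pos': array([ 0.26539837, -0.59295694,  0.2307339 ]), 'tcp_rot': array([-1.79939258e+02, -3.38594541e-03,  2.41075560e+01]), 'wrist_force': array([ 0.05361294,  0.34920605, -0.11996319]), 'gripper_width': 0.08545330092066766}
```

View pics/top0.png

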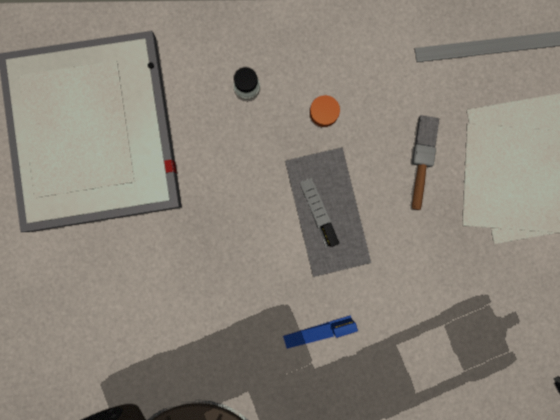

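View pics/side0.png

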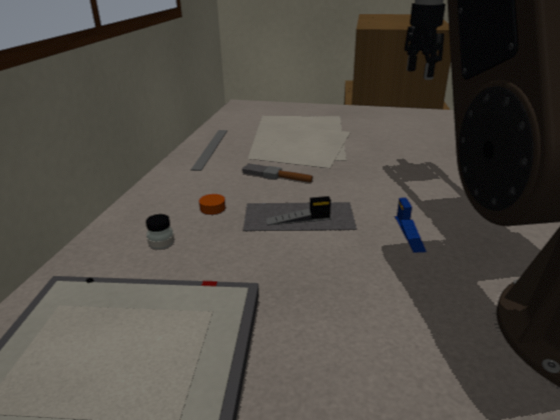

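The top view shows the light box with its red mark at about (169,167). The steel gauge is on the grey mat, tip near (308,182) and black handle near (330,235). Two things have the gauge's shape: the one on the mat at (320,212), and a blue one at (320,333). The mat one is steel with a black handle and yellow stripe, so it fits the description; the crop below should confirm it.

```bash
cat > h.py <<'E'
import cv2,numpy as np
from cell import arm
C={n:arm.get_calibration(n) for n in("side","top")}
def ray(n,u,v):
    K=C[n]["intrinsics"];V=C[n]["view"];R=V[:3,:3]
    d=np.linalg.inv(K)@[u,v,1]; d=R.T@(d*[1,-1,-1]); return -R.T@V[:3,3],d/np.linalg.norm(d)
def plane(n,u,v,z):
    o,d=ray(n,u,v); return o+d*(z-o[2])/d[2]
def tri(a,b):
    (o1,d1),(o2,d2)=ray("top",*a),ray("side",*b)
    t=np.linalg.lstsq(np.c_[d1,-d2],o2-o1,rcond=None)[0]
    p,q=o1+t[0]*d1,o2+t[1]*d2; return (p+q)/2,np.linalg.norm(p-q)
def proj(n,p):
    c=C[n]["view"]@np.r_[p,1]; q=C[n]["intrinsics"]@(c[:3]*[1,-1,-1]); return q[:2]/q[2]
E
python3 - <<'E'
from h import *
T=cv2.imread("pics/top0.png");S=cv2.imread("pics/side0.png")
def comps(im,f,box):
    x0,y0,x1,y1=box; m=np.zeros(im.shape[:2],np.uint8); b,g,r=[im[y0:y1,x0:x1,i].astype(int) for i in range(3)]
    m[y0:y1,x0:x1]=f(b,g,r); ys,xs=np.nonzero(m); return m,xs,ys
red=lambda b,g,r:(r>110)&(g<60)&(b<60)
black=lambda b,g,r:(r<50)&(g<50)&(b<50)
steel=lambda b,g,r:(r+g+b>330)
for nm,im,f,bx in[("redT",T,red,(140,140,200,190)),("redS",S,red,(180,270,240,300)),("hT",T,black,(300,205,350,255)),("hS",S,black,(300,190,340,222)),("gT",T,steel,(296,172,330,226)),("gS",S,steel,(262,205,312,226))]:
    m,xs,ys=comps(im,f,bx); 
    if len(xs)==0: print(nm,"none");continue
    r=cv2.minAreaRect(np.c_[xs,ys].astype(np.float32)); print(nm,len(xs),xs.min(),xs.max(),ys.min(),ys.max(),xs.mean().round(1),ys.mean().round(1),r,cv2.boxPoints(r).round(1).tolist())
a=cv2.resize(T[165:260,285:360],None,fx=5.3,fy=5.3,interpolation=cv2.INTER_CUBIC)
b=cv2.resize(T[20:240,140:190],None,fx=2.5,fy=2.5,interpolation=cv2.INTER_CUBIC)
c=cv2.resize(S[190:300,170:350],None,fx=2.2,fy=2.2,interpolation=cv2.INTER_CUBIC)
H=np.zeros((600,800,3),np.uint8)
H[:a.shape[0]*7//10,:a.shape[1]*7//10]=cv2.resize(a,(a.shape[1]*7//10,a.shape[0]*7//10)); H[:b.shape[0],300:300+b.shape[1]]=b; H[355:355+c.shape[0],:c.shape[1]][:, :300]=c[:,:300] if 0 else c[:,-300:]
cv2.imwrite("pics/crop0.png",H)
E
```

```text
redT 69 165 171 160 171 167.9 165.3 ((168.0, 165.5), (11.0, 6.0), 90.0) [[165.0, 160.0], [171.0, 160.0], [171.0, 171.0], [165.0, 171.0]]
redS none
hT 255 320 338 223 246 329.4 234.5 ((329.2899475097656, 234.7041473388672), (23.062559127807617, 11.31370735168457), 67.61986541748047) [[319.70001220703125, 226.1999969482422], [330.1000061035156, 221.89999389648438], [338.8999938964844, 243.1999969482422], [328.3999938964844, 247.5]]
hS 502 300 330 197 221 317.9 209.8 ((315.0, 209.0), (24.0, 30.0), 90.0) [[300.0, 197.0], [330.0, 197.0], [330.0, 221.0], [300.0, 221.0]]
gT 391 296 329 179 225 313.6 205.4 ((311.4800720214844, 201.60101318359375), (45.59304428100586, 33.258453369140625), 87.1375961303711) [[293.70001220703125, 179.6999969482422], [327.0, 178.0], [329.20001220703125, 223.5], [296.0, 225.1999969482422]]
gS none
```

View pics/crop0.png

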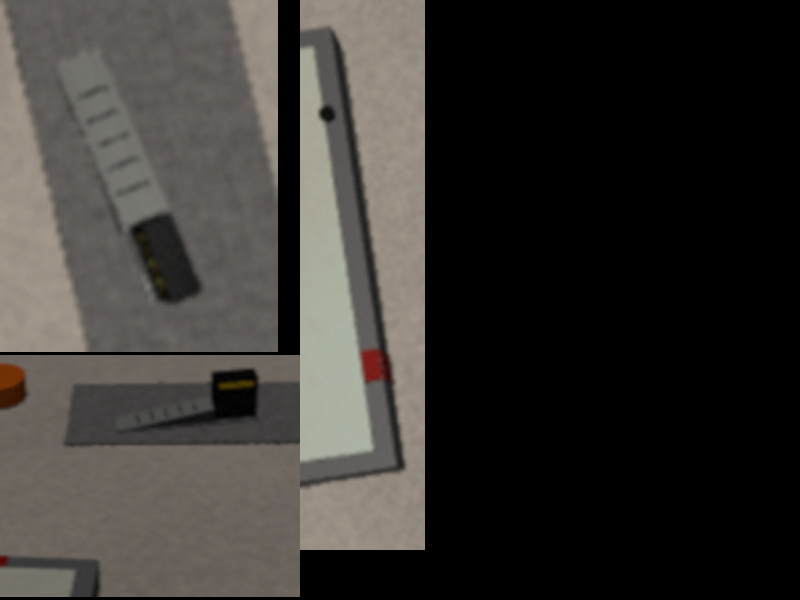

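The crop confirms it. The gauge on the mat is steel with a black handle and yellow stripe (tip about (306,180), handle junction about (326,225) in the top view). The light box's red mark sits on its right edge, and the blue gauge is ruled out. Next I'll measure the axis and the edge.

Run:
```python
from h import *
T=cv2.imread("pics/top0.png");S=cv2.imread("pics/side0.png")
# red blobs by hue
for n,im,(x0,y0,x1,y1) in(("top",T,(140,140,200,190)),("side",S,(190,270,235,295))):
    c=im[y0:y1,x0:x1].astype(int); m=(c[...,2]-np.maximum(c[...,0],c[...,1]))>45
    ys,xs=np.nonzero(m); print(n,"red",len(xs),xs.min()+x0,xs.max()+x0,ys.min()+y0,ys.max()+y0,xs.mean()+x0,ys.mean()+y0)
g=lambda im:cv2.cvtColor(im,cv2.COLOR_BGR2GRAY).astype(int)
GT,GS=g(T),g(S)
for r in(60,100,140,165,190,200): print("T",r,155+0,GT[r,148:188].tolist())
for c in(120,180,209,230,250): print("S",c,GS[268:296,c].tolist())
tip=plane("top",306.3,180.4,.005); jn=plane("top",325.7,224.6,.021)
d=(jn-tip)[:2]; print("tip",tip,"jn",jn,"len",np.hypot(*d))
x=-d/np.hypot(*d); yaw=np.degrees(np.arctan2(x[1],x[0])); print("yaw",yaw)
h=tip[:2]-x*.118; h2=jn[:2]-x*.022
print("handle",h,h2)
y=np.array([-x[1],x[0]])
for n in("top","side"):
  print(n,[proj(n,np.r_[h+x*a*.022+y*b*.009,.051]).round(1).tolist() for a,b in((1,1),(1,-1),(-1,-1),(-1,1))],"tip",proj(n,np.r_[tip[:2],.004]).round(1))
```

```text
top red 103 164 174 160 172 168.85436893203882 165.48543689320388
side red 64 202 216 281 285 208.96875 283.0625
T 60 155 [135, 101, 88, 86, 86, 87, 86, 84, 68, 44, 37, 56, 88, 125, 142, 144, 144, 142, 141, 142, 141, 142, 140, 141, 143, 144, 148, 148, 146, 145, 145, 145, 147, 147, 144, 144, 143, 144, 145, 143]
T 100 155 [165, 165, 166, 166, 167, 163, 128, 93, 90, 90, 91, 90, 90, 89, 71, 46, 37, 57, 88, 129, 148, 148, 145, 143, 143, 146, 147, 147, 147, 146, 147, 149, 148, 149, 146, 142, 139, 141, 141, 144]
T 140 155 [173, 173, 172, 173, 173, 174, 173, 174, 172, 174, 174, 170, 136, 100, 92, 92, 92, 95, 94, 92, 72, 47, 37, 58, 99, 132, 144, 145, 144, 142, 142, 142, 145, 147, 146, 144, 145, 145, 146, 144]
T 165 155 [173, 172, 173, 174, 174, 173, 173, 173, 174, 174, 175, 174, 173, 174, 174, 168, 124, 71, 57, 58, 55, 59, 55, 55, 48, 33, 23, 41, 83, 125, 142, 144, 145, 142, 140, 139, 140, 142, 144, 145]
T 190 155 [173, 174, 174, 172, 174, 174, 173, 174, 174, 174, 174, 174, 173, 173, 174, 174, 173, 174, 173, 152, 118, 99, 97, 97, 97, 95, 96, 90, 62, 38, 40, 75, 120, 140, 144, 144, 141, 139, 
[... 558 characters left out ...]
, 31, 33, 34, 55, 92, 113, 117, 116, 115, 117, 116, 116, 115, 115]
S 230 [103, 103, 102, 101, 102, 103, 103, 103, 102, 100, 102, 101, 100, 93, 69, 57, 58, 57, 73, 107, 116, 114, 113, 113, 113, 113, 113, 114]
S 250 [102, 104, 105, 104, 102, 101, 103, 101, 98, 98, 98, 99, 101, 101, 91, 67, 58, 58, 58, 58, 56, 58, 58, 58, 58, 58, 58, 57]
tip [ 0.56757578 -0.22789135  0.005     ] jn [ 0.47793795 -0.26203293  0.021     ] len 0.09591969861117161
yaw 20.851014495929252
handle [ 0.4573037  -0.26989218] [ 0.45737875 -0.26986359]
top [[323.3, 226.2], [332.1, 222.5], [341.1, 244.3], [332.3, 247.9]] tip [306.3 180.5]
side [[311.8, 199.8], [310.1, 195.9], [330.0, 194.2], [332.0, 198.1]] tip [267.1 220.7]
```

Run:
```python
from h import *
p,e=tri((172.2,166),(209,280.5)); print("mark rim",p,e)
z=p[2]
A=np.array([plane("top",c,r,z)[:2] for r,c in((60,156.2),(100,162.2),(140,168.2),(190,175.9),(200,177.3))])
B=np.array([plane("side",c,r,z)[:2] for c,r in((120,277.8),(180,280),(209,280.5),(230,281.8),(250,282.7))])
for P in(A,B):
    v=np.linalg.svd(P-P.mean(0))[2][0]; print(np.degrees(np.arctan2(v[1],v[0])),P.tolist())
q=plane("top",172.2,166,.038);print("z38",q)
print("ink",plane("top",245,80,.055),"tin",plane("top",324,110,.024))
s=arm.sense();print(s["tool_pos"],s["joint_positions"])
```

```text
mark rim [0.59920862 0.0317028  0.03621382] 0.0037099022721369286
-172.05256134658725 [[0.806116687571274, 0.060241778116104094], [0.7266055129201943, 0.04923203320301234], [0.6480033920595433, 0.03834816305392477], [0.550996550102627, 0.024536941165861664], [0.5317663029407768, 0.022063883088373593]]
-172.24247108494603 [[0.7505863182341308, 0.05349881274739576], [0.6490527581914314, 0.03967594552450049], [0.6011809446841487, 0.03166850556840839], [0.565912320485017, 0.028269391063717064], [0.5328828711135412, 0.024210184127405943]]
z38 [0.59708789 0.03070452 0.038     ]
ink [ 0.75611342 -0.11278004  0.055     ] tin [ 0.70445504 -0.26552435  0.024     ]
[ 0.26539837 -0.59295694  0.2307339 ] [-6.85610733e+01  2.75463105e+01  9.14904632e+01  6.33425285e-04
  6.10240604e+01 -2.66893820e+00]
```

Measurements are consistent. The gauge is 96 mm from tip to junction with yaw 20.9°, and its handle is at (0.457,-0.270). The mark is at (0.598,0.031) with rim height 36 mm, and box +x is at yaw 97.9°. Now I'll move above the handle.

Call:
arm_command(targets=[85,1.2,2.0,-0.5,0,0,-0.2,85,2.4,4.0,-1,0,0,-0.4,85,3.6,6.0,-1.7,0,0,-0.54,85,4.5,7.6,-2.2,0,0,-0.54,85,4.79,8.08,-2.7,0,0,-0.54])

```text
clock: 0.6
tool_pos: [0.3899, -0.3838, 0.1687]
tcp_rot: [180.0, -0.0, 20.8]
wrist_force: [1.2, -0.3, -0.1]
gripper_width: 0.085
finger_force: 0.0
```

Call:
arm_command(targets=[85,0,0,0,0,0,0,85,0,0,0,0,0,0,85,0,0,0,0,0,0])

```text
clock: 0.9
tool_pos: [0.3892, -0.3863, 0.1692]
tcp_rot: [180.0, -0.0, 20.9]
wrist_force: [0.5, 0.1, -0.1]
gripper_width: 0.085
finger_force: 0.0
```

Call:
arm_command(targets=[85,0.6,1.0,-0.4,0,0,0,85,1.2,2.0,-0.9,0,0,0,85,1.7,2.91,-1.4,0,0,0,85,1.7,2.91,-1.4,0,0,0,85,1.7,2.91,-1.4,0,0,0])

```text
clock: 1.4
tool_pos: [0.4574, -0.2695, 0.1128]
tcp_rot: [-180.0, 0.0, 20.9]
wrist_force: [0.4, -0.4, -0.2]
gripper_width: 0.085
finger_force: 0.0
```

Run:
```python
from h import *
T=arm.camera("top");S=arm.camera("side")
a=cv2.resize(T[150:280,260:380],None,fx=3,fy=3);b=cv2.resize(S[120:250,240:400],None,fx=2.5,fy=2.5)
H=np.zeros((400,780,3),np.uint8);H[:390,:360]=a;H[:325,370:770]=b
cv2.imwrite("pics/hover.png",H[...,::-1]);print(arm.sense()["tool_pos"])
```

```text
[ 0.45725173 -0.27064462  0.11347391]
```

View pics/hover.png

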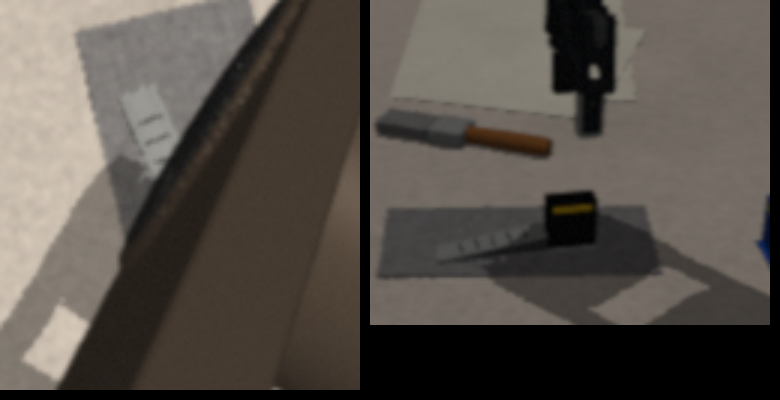

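The side view shows the fingers above the handle, with the near fingertip at crop (590,115) and the handle at (571,220). I'll check by projecting whether that offset is only parallax.

Run:
```python
from h import *
y=np.array([-np.sin(np.radians(20.9)),np.cos(np.radians(20.9))]);h=np.array([.4573,-.2699])
print([proj("side",np.r_[h+s*.048*y,.126]).round(1) for s in(1,-1)],proj("side",np.r_[h,.028]).round(1), "obs finger", 240+220/2.5,120+133/2.5)
```

```text
[array([327.5, 174.4]), array([317. , 155.9])] [320.7 206.4] obs finger 328.0 173.2
```

The projection matches (327.5 predicted, 328 observed). I'll descend to TCP z of about 0.014 and grip.

Call:
arm_command(targets=[85,0,0,-0.8,0,0,0,85,0,0,-1.6,0,0,0,85,0,0,-2.2,0,0,0,85,0,0,-2.48,0,0,0,85,0,0,-2.48,0,0,0])

```text
clock: 2.0
tool_pos: [0.4564, -0.2699, 0.0131]
tcp_rot: [-179.9, 0.0, 20.8]
wrist_force: [-0.5, -0.2, 0.1]
gripper_width: 0.085
finger_force: 0.0
```

Call:
arm_command(targets=[10,0,0,0,0,0,0,10,0,0,0,0,0,0,10,0,0,0,0,0,0,10,0,0,0,0,0,0,10,0,0,0,0,0,0], newtons=60)

```text
clock: 2.5
tool_pos: [0.4575, -0.2691, 0.0144]
tcp_rot: [180.0, -0.0, 20.9]
wrist_force: [-1.1, 2.1, 6.4]
gripper_width: 0.0175
finger_force: 58.2
```

Call:
arm_command(targets=[10,0,0,0,0,0,0,10,0,0,0,0,0,0,10,0,0,0,0,0,0])

```text
clock: 2.8
tool_pos: [0.4575, -0.2692, 0.0144]
tcp_rot: [180.0, -0.0, 20.9]
wrist_force: [-1.9, 0.9, 10.7]
gripper_width: 0.0175
finger_force: 58.9
```

Call:
arm_command(targets=[10,0,0,0.3,0,0,0,10,0,0,0.8,0,0,0,10,0,0,1.4,0,0,0,10,0,0,1.7,0,0,0,10,0,0,1.7,0,0,0])

```text
clock: 3.3
tool_pos: [0.4582, -0.2696, 0.0836]
tcp_rot: [179.9, -0.1, 20.9]
wrist_force: [-0.2, -0.6, -2.2]
gripper_width: 0.0172
finger_force: 58.5
```

Call:
arm_command(targets=[10,0,0,0,0,0,0,10,0,0,0,0,0,0])

```text
clock: 3.5
tool_pos: [0.4567, -0.2687, 0.081]
tcp_rot: [-179.9, 0.0, 20.9]
wrist_force: [-1.2, 0.1, -1.4]
gripper_width: 0.0173
finger_force: 58.5
```

Run:
```python
from h import *
S=arm.camera("side");T=arm.camera("top")
H=np.zeros((400,780,3),np.uint8);H[:390,:360]=cv2.resize(T[150:280,260:380],None,fx=3,fy=3);H[:325,370:770]=cv2.resize(S[120:250,220:380],None,fx=2.5,fy=2.5)
cv2.imwrite("pics/lift.png",H[...,::-1]);s=arm.sense();print(s["tool_pos"],s["tcp_rot"],s["wrist_force"],s["moment"])
```

```text
[ 0.45676883 -0.2687166   0.08089166] [-1.79930019e+02  4.81504897e-02  2.08705099e+01] [ 0.37663413  0.31144903 -0.65617318] [-0.03218286  0.00321859 -0.06055116]
```

View pics/lift.png

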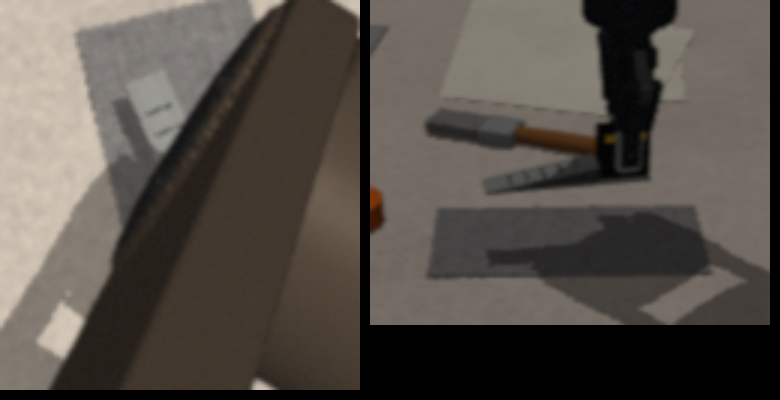

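The gauge is held level and cleanly off the mat, with its tip at crop (487,188). Next I'll carry it to the staging pose, turning about +77°.

Call:
arm_command(targets=[10,0.4,0.35,0,0,0,1.2,10,0.8,0.7,0,0,0,2.5,10,1.2,1.05,0,0,0,3.8,10,1.6,1.4,0,0,0,5.1,10,2.05,1.8,0,0,0,6.4])

```text
clock: 4.1
tool_pos: [0.5393, -0.1964, 0.081]
tcp_rot: [-179.9, 0.0, 59.6]
wrist_force: [-0.4, -0.5, -2.1]
gripper_width: 0.0174
finger_force: 58.5
```

Call:
arm_command(targets=[10,0.4,0.35,0,0,0,1.3,10,0.8,0.7,0,0,0,2.6,10,1.2,1.05,0,0,0,3.9,10,1.6,1.4,0,0,0,5.2,10,2.04,1.79,0,0,0,6.44])

```text
clock: 4.6
tool_pos: [0.6209, -0.1248, 0.0808]
tcp_rot: [-179.9, -0.0, 98.2]
wrist_force: [0.3, -0.4, -1.2]
gripper_width: 0.0176
finger_force: 58.5
```

Call:
arm_command(targets=[10,0,0,0,0,0,0,10,0,0,0,0,0,0,10,0,0,0,0,0,0])

```text
clock: 4.9
tool_pos: [0.6199, -0.1257, 0.0811]
tcp_rot: [-179.9, -0.0, 97.8]
wrist_force: [-0.0, 0.4, -1.9]
gripper_width: 0.0175
finger_force: 58.7
```

Run:
```python
from h import *
S=arm.camera("side");T=arm.camera("top")
H=np.zeros((420,800,3),np.uint8);H[:360,:390]=cv2.resize(T[110:230,150:280],None,fx=3,fy=3);H[:375,400:800]=cv2.resize(S[150:300,160:320],None,fx=2.5,fy=2.5)
cv2.imwrite("pics/stage.png",H[...,::-1]);s=arm.sense();print(s["tool_pos"],s["tcp_rot"],s["wrist_force"],s["joint_positions"])
t=s["tool_pos"];a=np.radians(s["tcp_rot"][2]);tip=np.r_[t[:2]+.118*np.array([np.cos(a),np.sin(a)]),t[2]-.0114]
print("tip",tip,proj("side",tip),proj("top",tip))
```

```text
[ 0.62010787 -0.1259307   0.08150534] [-1.79958851e+02 -1.22638726e-02  9.78121055e+01] [ 0.13235419  0.28479575 -1.67578684] [-1.42217108e+01  3.60917463e+01  1.00737903e+02 -5.94281738e-03
  4.32130955e+01 -2.20294879e+01]
tip [ 0.60406873 -0.00902585  0.07010534] [213.87573842 249.70273538] [189.49636038 158.94044445]
```

View pics/stage.png

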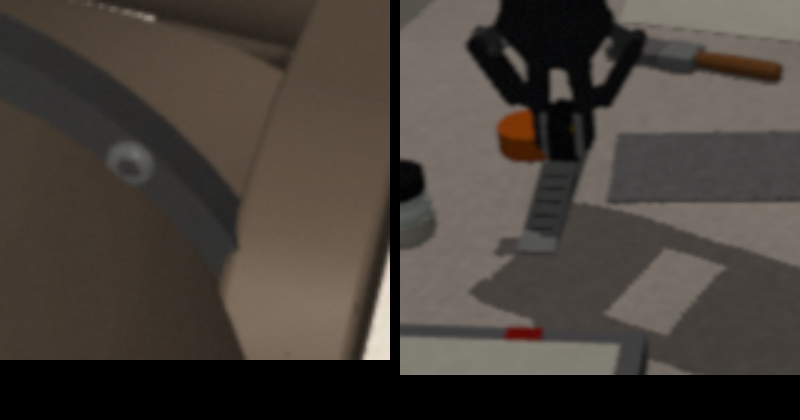

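The side view shows the tip at crop (537,252), which is (214.8,250.8) in the full picture, against a prediction of (213.9,249.7). The grip is as assumed and the tip faces the red mark. I'll lower it to the desk.

Call:
arm_command(targets=[10,0,0,-0.5,0,0,0,10,0,0,-1.1,0,0,0,10,0,0,-1.5,0,0,0,10,0,0,-1.65,0,0,0,10,0,0,-1.65,0,0,0])

```text
clock: 5.5
tool_pos: [0.6202, -0.1255, 0.015]
tcp_rot: [-179.9, -0.0, 97.9]
wrist_force: [-0.4, -0.0, -0.7]
gripper_width: 0.0171
finger_force: 58.8
```

Call:
arm_command(targets=[10,0,0,-0.02,0,0,0,10,0,0,-0.04,0,0,0,10,0,0,-0.05,0,0,0,10,0,0,-0.05,0,0,0])

```text
clock: 5.9
tool_pos: [0.6211, -0.1255, 0.0142]
tcp_rot: [180.0, 0.0, 97.9]
wrist_force: [-0.1, 0.3, -1.1]
gripper_width: 0.0172
finger_force: 58.8
```

Call:
arm_command(targets=[10,0,0,-0.015,0,0,0,10,0,0,-0.03,0,0,0,10,0,0,-0.03,0,0,0])

```text
clock: 6.2
tool_pos: [0.6208, -0.1254, 0.0125]
tcp_rot: [-180.0, -0.0, 97.9]
wrist_force: [-0.2, 0.8, -1.1]
gripper_width: 0.0173
finger_force: 58.8
```

Call:
arm_command(targets=[10,0,0,-0.01,0,0,0,10,0,0,-0.02,0,0,0,10,0,0,-0.02,0,0,0])

```text
clock: 6.5
tool_pos: [0.6208, -0.1254, 0.0117]
tcp_rot: [-180.0, -0.0, 97.9]
wrist_force: [0.1, -0.1, -1.0]
gripper_width: 0.0172
finger_force: 58.8
```

Call:
arm_command(targets=[10,0,0,-0.01,0,0,0,10,0,0,-0.015,0,0,0,10,0,0,-0.015,0,0,0])

```text
clock: 6.8
tool_pos: [0.6208, -0.1255, 0.0115]
tcp_rot: [180.0, 0.0, 97.9]
wrist_force: [-2.6, 0.8, 5.7]
gripper_width: 0.0172
finger_force: 59.8
```

Run:
```python
from h import *
S=arm.camera("side");cv2.imwrite("pics/desk.png",cv2.resize(S[190:310,130:290],None,fx=5,fy=5,interpolation=cv2.INTER_CUBIC)[...,::-1])
s=arm.sense();print(s["tool_pos"],s["tcp_rot"],s["wrist_force"],s["moment"])
t=s["tool_pos"];a=np.radians(s["tcp_rot"][2]);y=np.array([-np.sin(a),np.cos(a)])
for k in(.013,0,-.013):
  tip=np.r_[t[:2]+.118*np.array([np.cos(a),np.sin(a)])+k*y,.002]
  print("tip",tip,(proj("side",tip)-[130,190])*5)
```

```text
[ 0.62087446 -0.12547096  0.0114689 ] [1.79991756e+02 2.73300670e-03 9.79042594e+01] [-2.62828543  0.72053605  6.17327875] [0.09203294 0.29739212 0.01095265]
tip [ 0.59177082 -0.01037979  0.002     ] [470.91415013 459.94302928]
tip [ 0.60464731 -0.00859205  0.002     ] [434.59777068 458.67082625]
tip [ 0.6175238  -0.00680431  0.002     ] [398.36047005 457.40139344]
```

View pics/desk.png

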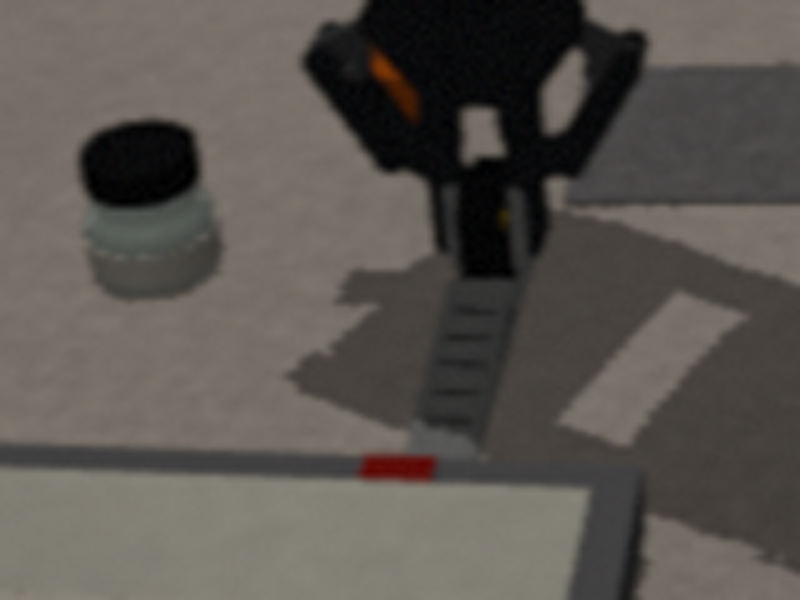

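The gauge is flat on the desk. The tip is just behind the rim at about crop (447,452), and the mark's centre is at (399,465). The taper leans left along its axis toward the mark, so it is lined up within about 2 mm. I'll ease the down-press slightly and slide 50 mm along the box's +x.

Call:
arm_command(targets=[10,0.025,0,0.004,0,0,0,10,-0.02,0.31,0.004,0,0,0,10,-0.06,0.62,0.004,0,0,0,10,-0.104,0.93,0.004,0,0,0,10,-0.147,1.238,0.004,0,0,0])

```text
clock: 7.35
tool_pos: [0.6149, -0.0746, 0.0115]
tcp_rot: [180.0, 0.0, 97.9]
wrist_force: [0.5, -3.0, 3.0]
gripper_width: 0.0172
finger_force: 59.4
```

Call:
arm_command(targets=[10,0,0,0,0,0,0,10,0,0,0,0,0,0])

```text
clock: 7.55
tool_pos: [0.6147, -0.0745, 0.0115]
tcp_rot: [-180.0, -0.0, 98.0]
wrist_force: [-1.6, 4.8, 6.8]
gripper_width: 0.0173
finger_force: 59.6
```

Call:
arm_command(targets=[10,0,0,0.005,0,0,0,10,-0.009,0.062,0.005,0,0,0,10,-0.017,0.124,0.005,0,0,0])

```text
clock: 7.85
tool_pos: [0.6142, -0.0709, 0.0114]
tcp_rot: [-180.0, 0.0, 97.9]
wrist_force: [0.7, -1.9, 1.8]
gripper_width: 0.0173
finger_force: 59.1
```

Call:
arm_command(targets=[10,-0.009,0.062,0,0,0,0,10,-0.017,0.124,0,0,0,0,10,-0.017,0.124,0,0,0,0])

```text
clock: 8.15
tool_pos: [0.6134, -0.0656, 0.0115]
tcp_rot: [-180.0, -0.0, 97.9]
wrist_force: [-0.3, 1.6, 1.8]
gripper_width: 0.0171
finger_force: 59.1
```

Call:
arm_command(targets=[10,-0.005,0.037,0,0,0,0,10,-0.01,0.074,0,0,0,0,10,-0.015,0.111,0,0,0,0,10,-0.02,0.148,0,0,0,0,10,-0.026,0.186,0,0,0,0])

```text
clock: 8.65
tool_pos: [0.6125, -0.0584, 0.0115]
tcp_rot: [-180.0, -0.0, 97.9]
wrist_force: [0.6, -0.0, -0.3]
gripper_width: 0.0171
finger_force: 59.1
```

Call:
arm_command(targets=[10,-0.005,0.037,0,0,0,0,10,-0.01,0.074,0,0,0,0,10,-0.015,0.111,0,0,0,0,10,-0.02,0.148,0,0,0,0,10,-0.026,0.186,0,0,0,0])

```text
clock: 9.15
tool_pos: [0.6114, -0.051, 0.0115]
tcp_rot: [-180.0, -0.0, 97.9]
wrist_force: [-0.4, -0.2, -1.1]
gripper_width: 0.0174
finger_force: 58.9
```

Call:
arm_command(targets=[10,-0.004,0.025,-0.003,0,0,0,10,-0.007,0.05,-0.003,0,0,0,10,-0.01,0.074,-0.003,0,0,0,10,-0.014,0.1,-0.003,0,0,0])

```text
clock: 9.55
tool_pos: [0.6111, -0.0471, 0.0115]
tcp_rot: [180.0, 0.0, 97.9]
wrist_force: [0.1, -2.4, 1.2]
gripper_width: 0.0175
finger_force: 59.0
```

Call:
arm_command(targets=[10,-0.004,0.025,-0.001,0,0,0,10,-0.007,0.05,-0.001,0,0,0,10,-0.01,0.074,-0.001,0,0,0,10,-0.014,0.1,-0.001,0,0,0])

```text
clock: 9.95
tool_pos: [0.6106, -0.0433, 0.0115]
tcp_rot: [180.0, 0.0, 97.9]
wrist_force: [1.4, -6.5, 1.9]
gripper_width: 0.0173
finger_force: 59.2
```

Call:
arm_command(targets=[10,0,0,0,0,0,0,10,0,0,0,0,0,0])

```text
clock: 10.15
tool_pos: [0.6106, -0.0432, 0.0115]
tcp_rot: [180.0, 0.0, 97.9]
wrist_force: [1.1, -3.7, 1.9]
gripper_width: 0.0172
finger_force: 59.2
```

Call:
arm_command(targets=[10,-0.001,0.01,0,0,0,0,10,-0.002,0.015,0,0,0,0])

```text
clock: 10.35
tool_pos: [0.6105, -0.0428, 0.0115]
tcp_rot: [180.0, 0.0, 97.9]
wrist_force: [1.1, -7.9, 1.8]
gripper_width: 0.0171
finger_force: 59.2
```

Call:
arm_command(targets=[10,-0.002,0.015,0,0,0,0,10,-0.003,0.022,0,0,0,0])

```text
clock: 10.55
tool_pos: [0.6104, -0.042, 0.0115]
tcp_rot: [180.0, 0.0, 97.9]
wrist_force: [0.5, -8.0, 1.9]
gripper_width: 0.0172
finger_force: 59.2
```

Call:
arm_command(targets=[10,-0.002,0.013,0,0,0,0,10,-0.003,0.02,0,0,0,0])

```text
clock: 10.75
tool_pos: [0.6103, -0.0413, 0.0115]
tcp_rot: [180.0, 0.0, 97.9]
wrist_force: [0.8, -8.2, 2.2]
gripper_width: 0.0173
finger_force: 59.2
```

Call:
arm_command(targets=[10,-0.002,0.013,0,0,0,0,10,-0.003,0.023,0,0,0,0])

```text
clock: 10.95
tool_pos: [0.6103, -0.0404, 0.0115]
tcp_rot: [180.0, 0.0, 97.9]
wrist_force: [0.5, -9.9, 1.2]
gripper_width: 0.0175
finger_force: 59.3
```

The drag is firm at 9.9 N while moving, about 9 N net of the down-press. I'll stop here, let go and lift straight up.

Call:
arm_command(targets=[10,0,0,0,0,0,0,20,0,0,0,0,0,0,40,0,0,0,0,0,0,60,0,0,0,0,0,0,60,0,0,0,0,0,0])

```text
clock: 11.45
tool_pos: [0.6098, -0.0397, 0.0112]
tcp_rot: [-180.0, -0.0, 97.9]
wrist_force: [-0.2, -0.1, -0.3]
gripper_width: 0.0598
finger_force: 0.0
```

Call:
arm_command(targets=[60,0,0,0,0,0,0,60,0,0,0.3,0,0,0,60,0,0,0.8,0,0,0,60,0,0,1.6,0,0,0,60,0,0,2.4,0,0,0])

```text
clock: 11.95
tool_pos: [0.6096, -0.0398, 0.1089]
tcp_rot: [-180.0, -0.0, 97.9]
wrist_force: [0.2, -0.2, -0.1]
gripper_width: 0.0601
finger_force: 0.0
```

Call:
arm_command(targets=[60,0,-0.8,0.5,0,0,0,60,0,-1.8,1,0,0,0,60,0,-2.8,1,0,0,0,60,0,-3.8,1,0,0,0,60,0,-4.6,1,0,0,0])

```text
clock: 12.45
tool_pos: [0.6099, -0.2261, 0.1487]
tcp_rot: [179.9, 0.0, 97.9]
wrist_force: [0.4, -0.3, 0.3]
gripper_width: 0.0599
finger_force: 0.0
```

Call:
arm_command(targets=[60,-0.8,-0.8,0,0,0,0,60,-1.6,-1.6,0,0,0,0,60,-2.2,-2.2,0,0,0,0,60,-2.2,-2.2,0,0,0,0,60,-2.2,-2.2,0,0,0,0])

```text
clock: 12.95
tool_pos: [0.5216, -0.3126, 0.1482]
tcp_rot: [180.0, 0.0, 97.8]
wrist_force: [0.6, 1.2, 0.3]
gripper_width: 0.0599
finger_force: 0.0
```

Run:
```python
from h import *
S=arm.camera("side");T=arm.camera("top")
H=np.zeros((480,800,3),np.uint8);H[:480,:360]=cv2.resize(T[100:220,150:240],None,fx=4,fy=4);H[:480,370:]=cv2.resize(S[200:312,140:240],(430,480))
cv2.imwrite("pics/end.png",H[...,::-1]);s=arm.sense();print(s["clock"],s["tool_pos"],s["wrist_force"])
for p in((.6103-.0,-.0404,.048),):print(proj("top",np.array(p)))
```

```text
13.05 [ 0.52252964 -0.31154523  0.14790911] [ 0.80300554  0.23193311 -0.20125434]
[208.54138019 157.39964117]
```

View pics/end.png

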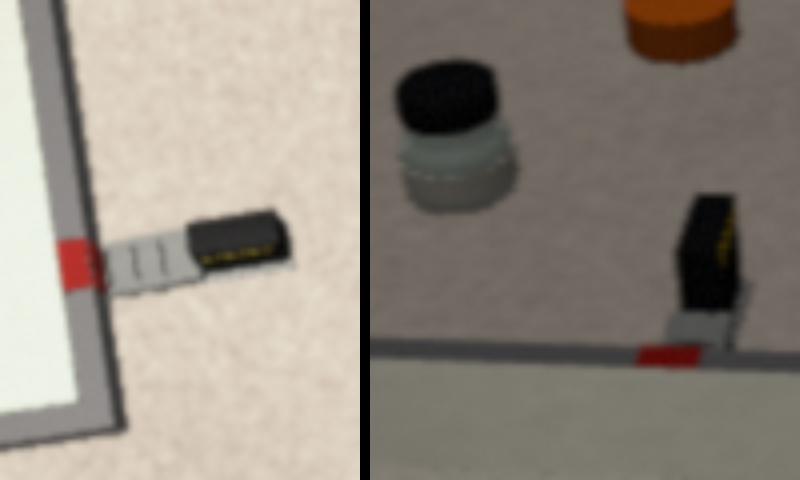

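The end views show the gauge wedged square under the edge, its centreline at crop y of about 268 and the mark at 264, roughly 2 mm off. It has stayed put, and the ink jar and tin look unmoved. I'll hand it in.

```bash
python3 -c "
from cell import arm
print(arm.close_job())"
```

```text
the job is handed in; nothing more can be done
None
```

The steel taper gauge is wedged square under the light box at the red mark, about 2 mm off its centre, pushed in at about 9–10 N and let go; the job is handed in at about 13 s, though no verdict came back.

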